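# Draw the lifter from under the stack and clip it away

## Robot

A 6-joint arm with a two-finger parallel gripper is mounted at the origin on a cart in front of the work surface, level with it; the furniture and walls round the work are solid. World frame = base frame: x ahead of the robot, y to its left, z up, the work surface at z = 0. Lengths are in mm, angles in degrees, forces in N, time in s.
With the tool pointing down it reaches from about 325 to 775 mm from the base axis. Payload 9.3 kg.
Tool frame: the origin (TCP) lies on the centre line of the jaws, within the pads' length; the fingertips stand 11 mm ahead of it and the grasp point (between the pads) lies 8 mm behind it; z points along the fingers, x is the direction in which the jaws open and shut, and the axes are right-handed (so a half turn about z gives the same grasp; the last joint's range is limited). The gripper opens to 85 mm and grips with 20 to 120 N. Pads are 22 mm wide; open, the fingers measure 114 mm over their backs; the gripper's body (76 mm by 85 mm) begins 54 mm behind the grasp point. The pads swing forward as they close: fully open they stand 13 mm farther back than shut.
Start: joints at [-81.738, 14.817, 1.232, 76.415, 0, 81.257], TCP at [160.847, -525.951, 242.279] pointing down, gripper open.
Joint ranges: [-174.27, 174.27], [-52.1, 104.24], [-59.71, 78.15], [-110.17, 111.67], [-87.03, 83.33], [-180, 180]. Speed limits (degrees/s): [127.2, 127.2, 159.86, 180, 180, 180].

## Interface

Orientations are given as a 3x3 rotation matrix whose columns are the frame's x, y, z axes.
In Python, from plant import * gives the robot as it stands.
- The arm moves only by the tool drive_tool, never from a script. Its argument "series" is a list of rows, each an object of numbers: "x", "y", "z": the shift along the tool's x, y, z in m; "yaw": the turn about the tool's z in rad; "jaw": the closure, from 0 (fully open) to 1 (shut). A call has 1 to 12 rows; each row shifts and turns the commanded pose from where the row before left it, along the tool's axes as they then stand; what a row does not reach is not made up. A row lasts 1/12 s, in which the tool goes at most 41.7 mm and 7.16 degrees, less where a joint would pass 70% of its speed; a pose out of reach is approached as far as the arm can. A call is refused whole if a number of a shift passes 0.0417 or a number of a turn 0.125, either way. A call with a gripper value outside its range is refused whole. The fingers move at their own pace and stop on an object; the grip force is fixed at half the most. Time passes only in rows, so rows that do not move let the fingers close. It gives the time, the measured TCP pose, the force and the opening at its end, in the units of the state.
- get_state(): the state, without advancing time (a new reading comes with each control period).
- get_image(name): name is "side" or "top"; returns the picture (400x640x3 uint8, red, green, blue); there is no depth.
- camera_info(name): a dict with "mtx" (3x3 intrinsics, pixels), "R" (3x3) and "t" (3): a world point X has camera coordinates R X + t. Camera axes: x right, y down, z forward; pixel columns grow to the right and rows downward; lengths in mm; the calibration is good to about 2 mm. A picture is of the moment at which its call begins. camera_info takes no time and is no camera call.
- job_done(): hands the job in, once; it reports no verdict.
The state is a dict: "time_s": time; "q": joint angles; "dq": joint speeds; "effort": joint torques, N m; "ee_pos": TCP position; "tcp_rot": TCP orientation; "contact_force": force on the tool from outside, world axes, zero at the start; "ft_torque": the same for the moment, N m; "gripper_width": finger opening in mm.
Only numpy, scipy, OpenCV 4.12 (cv2) and the standard library are available. Lean on these libraries where they do the work, as an engineer would, in place of code of your own. Each camera call takes 0.05 s, during which the arm holds its last target. There are 200 camera calls.

## Task

Draw the flat lifter by its round handle out from under the stack (foam slab, plywood form, glue jar), through the covered guide of the stop fence, so that the stack comes down on to the board still standing, without lifting or taking anything off it or pushing it out of place. Then put the lifter away: press its handle down into both sprung clips of the little stand until both have snapped round it and it lies fully home. Leave the other things on the table where they are.

Things in the scene. Friction and masses are not known exactly. Their poses are not given: they have to be found in the camera images.
- lifter: Flat lifter, 0.16 kg: round wooden handle (20 mm diameter, 120 long) with an aluminium blade 120 x 60 x 5 mm. Origin on the underside, below the handle's middle; +x along the handle to the blade: handle x -60 to +60, blade +60 to +180 mm; z up. Blade and handle share one flat underside. Centre of mass at about x = +29. Some 100 mm of the blade starts under the stack.
- handle (a point): Middle of the lifter's handle, on its axis, 10 mm above the lifter's underside. At the start the guide's roof covers it; only the outer 36 to 42 mm of the handle stands out to be grasped, so the middle can be taken only after drawing.
- blade_tip (a point): Middle of the far end of the blade. The blade is free once this has come out of the guide, past x = -80 mm of the fence (some 200 mm of travel); until then keep it level and straight along the fence's x.
- fence: Stop fence, fixed, dark steel: 182 mm wide across y, 10 thick, 29 high, with a covered guide (inverted channel) through its middle: inside 70 wide and 24 mm high, from x = +5 to -80 mm, outside 84 x 29 mm. Origin on the board, mid-guide; +x points to the stack, -x is the way to draw. Feet 4 mm high beside the guide reach to x = -34, out to y = +-86 mm.
- slab: Dark foam slab 124 x 262 x 26 mm, bottom of the stack, lying on the blade, 6 to 18 mm behind the fence. It is dragged along until the fence stops it, then the blade slides from under it and it drops 5 mm to the board. Origin: middle of its underside; x along the 124 mm, away from the fence; z up.
- form: Plywood form board 315 x 140 x 22 mm lying on the slab, 0.42 kg. Origin: middle of its underside; x along its length; z up.
- jar: Glue jar, 72 mm diameter, 90 mm high, standing on the form. Origin: middle of its underside; z up.
- stand: Clip stand, fixed: wooden base 130 x 62 x 8 mm, two sprung steel clips, each 12 long, at x = -45 and +45 mm; 78 mm free between them. Origin on the board below its middle; x is the line of the handle in the clips (either way round); z up. Clip lips rest 16 mm apart, 58 mm above the board; flared mouth about 40 mm wide, 72 mm up. Both together need 10 to 15 N of push to snap.
- seat (a point): Where the middle of the handle's axis lies when it is fully home in both clips: 50 mm above the board, midway between the clips.
- board: Plywood bench board, 24 mm thick, fixed on the table; its top, 24 mm above the table, carries fence, stack, lifter and stand. Origin: under it, near its middle.
- tape: Small roll of black tape, 62 mm across, lying flat: bystander, on the table.
- pen: Pen, 143 mm long: bystander, on the table.
- cutter: Box cutter, 150 mm long, behind the stack: bystander, on the table.
- spool: Thread spool, 36 mm diameter, 45 mm high, standing: bystander, on the table.

How it is judged:
By the outcome, as a careful person would: the job done as asked, in the order asked, and still so for the second after the job is handed in, with the robot touching nothing.
It also fails if it takes over 51 s, if anything falls off the work surface, if the arm or the gripper's body presses on something with over 40 N, if the wrist force passes 120 N, or if a joint passes its speed limit or range.

## Working session

There is one attempt and no reset: what is moved stays moved. The work goes in short steps, Python scripts to look and compute and a tool call to move; the robot and the scene stay as the last step left them, time stands still between calls to the robot, and variables do not carry over. Pictures are saved under pics/ and viewed, about 8 in all and at most 12, crops included, and the job is handed in when it is done.

Besides the shell and the picture viewer there is one more tool, called after "Emit:" as name(argument=value, ...) on one line, values as JSON. drive_tool: Moves the arm, as the interface text tells. Its arguments: {"type":"object","properties":{"series":{"type":"array"}},"required":["series"]}

```bash
mkdir -p pics; ls; python3 - <<'E'
from plant import *
import cv2
for n in("side","top"):
    im=get_image(n); cv2.imwrite(f"pics/{n}0.png",im[:,:,::-1]); c=camera_info(n); print(n,c)
s=get_state(); print(s)
E
```

```text
pics
side {'mtx': array([[384.64695995,   0.        , 316.67869317],
       [  0.        , 384.64695995, 200.01978322],
       [  0.        ,   0.        ,   1.        ]]), 'R': array([[ 0.94560147, -0.32523772,  0.00763461],
       [-0.19097283, -0.5739304 , -0.79632486],
       [ 0.26337661,  0.75154795, -0.60482099]]), 't': array([-562.21756446,  263.57727351,  783.48279818])}
top {'mtx': array([[462.13515615,   0.        , 324.14034025],
       [  0.        , 462.13515615, 204.22358982],
       [  0.        ,   0.        ,   1.        ]]), 'R': array([[ 0.01680913, -0.99979804, -0.0110154 ],
       [-0.99073311, -0.01516964, -0.13497328],
       [ 0.13477892,  0.0131821 , -0.99078801]]), 't': array([ 153.83264467,  646.82316988, 1022.1584184 ])}
{'time_s': 0.1, 'q': array([-8.17374969e+01,  1.48471037e+01,  1.19442978e+00,  7.64156930e+01,
       -1.84425841e-03,  8.12582880e+01]), 'dq': array([ 0.02758523, -0.07500537,  0.15723079, -0.00758131, -0.08519729,
       -0.01642099]), 'effort': array([ 5.36476204e-03, -5.56694341e+01,  3.45068049e+01,  1.16703429e-02,
       -1.23968116e-04, -1.84359357e-05]), 'ee_pos': array([ 160.81007238, -525.71671916,  241.73293496]), 'tcp_rot': array([[ 2.92441954e-01, -9.56283254e-01, -2.03331411e-04],
       [-9.56282542e-01, -2.92441987e-01,  1.17621688e-03],
       [-1.18425915e-03, -1.49532886e-04, -9.99999288e-01]]), 'contact_force': array([ 0.33437518, -0.51578766, -0.54104583]), 'ft_torque': array([ 0.04900735, -0.06170889, -0.04309001]), 'gripper_width': 85.41283842293001}
```

View pics/side0.png

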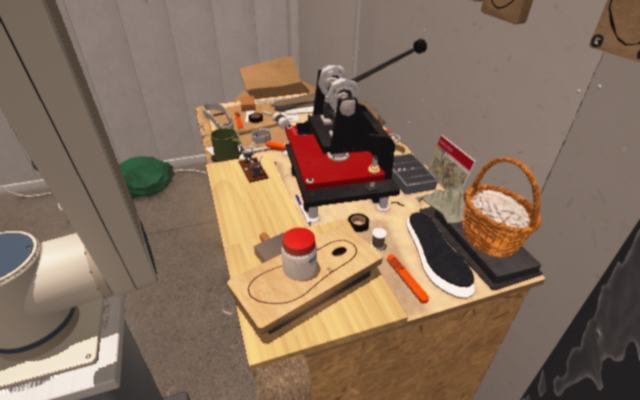

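View pics/top0.png

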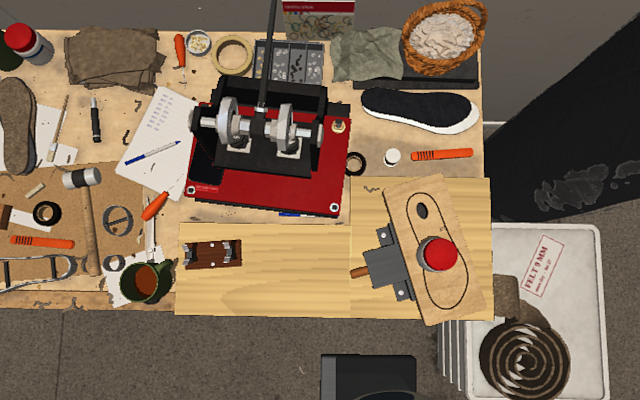

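The top view shows the handle end at about (352,272), the fence and guide around (385,265), the stand at (213,254), the form with the jar at (437,253). I'll zoom in for detail.

```bash
python3 - <<'E'
import cv2,numpy as np
t=cv2.imread("pics/top0.png")
a=cv2.resize(t[205:315,340:450],None,fx=5,fy=5,interpolation=cv2.INTER_CUBIC)
b=cv2.resize(t[225:285,175:255],None,fx=3,fy=3,interpolation=cv2.INTER_CUBIC)
o=np.zeros((550,800,3),np.uint8);o[:,:550]=a;o[:180,555:795]=b
cv2.imwrite("pics/crop1.png",o)
E
```

```text
(no output)
```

View pics/crop1.png

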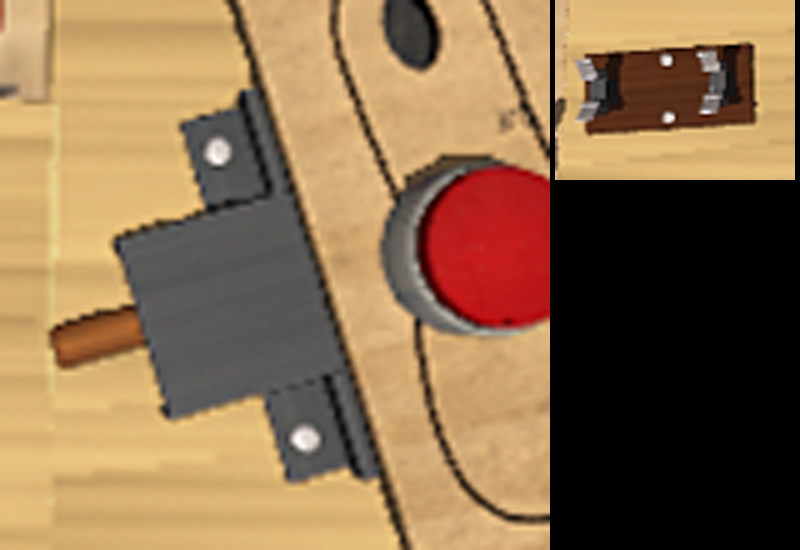

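```bash
cat > h.py <<'E'
import numpy as np, cv2
from plant import *
def back(px,z,n="top"):
    c=camera_info(n);K,R,t=c["mtx"],np.array(c["R"]),np.array(c["t"])
    px=np.atleast_2d(px).astype(float); out=[]
    for p in px:
        d=R.T@np.linalg.inv(K)@[p[0],p[1],1]; o=-R.T@t
        out.append(o+d*(z-o[2])/d[2])
    return np.array(out)
def proj(X,n="top"):
    c=camera_info(n);v=np.atleast_2d(X)@np.array(c["R"]).T+c["t"];v=v@np.array(c["mtx"]).T
    return v[:,:2]/v[:,2:]
E
python3 - <<'E'
from h import *
np.set_printoptions(precision=1,suppress=True)
A=lambda u:np.array(u)/5+[340,205]-.4
B=lambda u:(np.array(u)-[555,0])/3+[175,225]-.33
g=back(A([(117,238),(168,417)]),53);f=back(A([(182,124),(290,482)]),28);b=back(A([(218,151),(305,438)]),29)
ang=lambda p:np.degrees(np.arctan2(*(p[1]-p[0])[[1,0]]))
for n,p in(("guide",g),("feet",f),("bolts",b)): print(n,p,np.linalg.norm(p[1]-p[0]),ang(p),p.mean(0))
h=back(A([(58,349),(143,330)]),34);print("handle",h,ang(h),np.linalg.norm(h[1]-h[0]))
s=back(B([(585,55),(754,43),(756,122),(588,132)]),32);print("stand",s,s.mean(0),[np.linalg.norm(s[i]-s[i-1]) for i in range(4)],ang(s[:2]),ang(s[[3,2]]))
sb=back(B([(667,60),(669,117)]),32);print(sb,sb.mean(0))
E
```

```text
guide [[535.2  74.6  53. ]
 [456.1  51.4  53. ]] 82.49703058785848 -163.67717964332584 [495.7  63.   53. ]
feet [[589.3  42.9  28. ]
 [426.8  -6.5  28. ]] 169.83132013301258 -163.09868775592597 [508.1  18.2  28. ]
bolts [[577.   26.3  29. ]
 [446.7 -13.3  29. ]] 136.1291311958204 -163.10955673605528 [511.8   6.5  29. ]
handle [[485.   99.8  34. ]
 [494.2  61.1  34. ]] -76.57844207744031 39.824858721996364
stand [[550.4 486.1  32. ]
 [561.7 355.6  32. ]
 [501.3 351.6  32. ]
 [491.5 480.4  32. ]] [526.2 418.4  32. ] [np.float64(59.10312797445925), np.float64(130.9206221442641), np.float64(60.56773255842486), np.float64(129.11432563210187)] -85.0185405538644 -85.66411411967078
[[547.5 422.4  32. ]
 [504.  418.7  32. ]] [525.8 420.5  32. ]
```

```bash
cat >> h.py <<'E'
from scipy.optimize import fsolve
def plan(p,head,n):
    """constant tool-frame row, repeated n times, to reach p (mm) with tool x heading (deg)"""
    s=get_state();R=np.array(s["tcp_rot"]);p0=np.array(s["ee_pos"])
    h0=np.degrees(np.arctan2(R[1,0],R[0,0])); dy=-((head-h0+180)%360-180)
    a=np.radians(dy)/n
    M=sum(np.array([[np.cos(k*a),-np.sin(k*a)],[np.sin(k*a),np.cos(k*a)]]) for k in range(n))
    d=R.T@(np.array(p)-p0); xy=np.linalg.solve(M,d[:2])
    print(f"t={s['time_s']:.2f} pos={p0.round(1)} head={h0:.2f} F={np.round(s['contact_force'],1)} w={s['gripper_width']:.1f} | {n} rows x={xy[0]/1e3:.5f} y={xy[1]/1e3:.5f} z={d[2]/n/1e3:.5f} yaw={a:.5f}")
E
python3 -c "
from h import *
plan([489.5,83.2,200],16.8,24)"
```

```text
t=0.10 pos=[ 160.8 -525.7  241.7] head=-73.00 F=[ 0.3 -0.5 -0.5] w=85.4 | 24 rows x=-0.00090 y=-0.03199 z=0.00177 yaw=-0.06530
```

Emit:
drive_tool(series=[{"x": -0.0009,"y": -0.032,"yaw": -0.0653},{"x": -0.0009,"y": -0.032,"yaw": -0.0653},{"x": -0.0009,"y": -0.032,"yaw": -0.0653},{"x": -0.0009,"y": -0.032,"yaw": -0.0653},{"x": -0.0009,"y": -0.032,"yaw": -0.0653},{"x": -0.0009,"y": -0.032,"yaw": -0.0653},{"x": -0.0009,"y": -0.032,"yaw": -0.0653},{"x": -0.0009,"y": -0.032,"yaw": -0.0653},{"x": -0.0009,"y": -0.032,"yaw": -0.0653},{"x": -0.0009,"y": -0.032,"yaw": -0.0653},{"x": -0.0009,"y": -0.032,"yaw": -0.0653},{"x": -0.0009,"y": -0.032,"yaw": -0.0653}])

```text
$.series[0]: bad value
```

Emit:
drive_tool(series=[{"x": -0.0009,"y": -0.032,"yaw": -0.0653},{"x": -0.0009,"y": -0.032,"yaw": -0.0653},{"x": -0.0009,"y": -0.032,"yaw": -0.0653},{"x": -0.0009,"y": -0.032,"yaw": -0.0653},{"x": -0.0009,"y": -0.032,"yaw": -0.0653},{"x": -0.0009,"y": -0.032,"yaw": -0.0653},{"x": -0.0009,"y": -0.032,"yaw": -0.0653},{"x": -0.0009,"y": -0.032,"yaw": -0.0653},{"x": -0.0009,"y": -0.032,"yaw": -0.0653},{"x": -0.0009,"y": -0.032,"yaw": -0.0653},{"x": -0.0009,"y": -0.032,"yaw": -0.0653},{"x": -0.0009,"y": -0.032,"yaw": -0.0653}])

```text
$.series[0]: bad value
```

```bash
python3 -c "
from h import *
plan([489.5,83.2,60],16.8,8)"
```

```text
t=0.10 pos=[ 160.8 -525.7  241.7] head=-73.00 F=[ 0.3 -0.5 -0.5] w=85.4 | 8 rows x=-0.00892 y=-0.09543 z=0.02280 yaw=-0.19590
```

Emit:
drive_tool(series=[{"x": -0.0009,"y": -0.032,"z": 0,"yaw": -0.0653,"jaw": 0},{"x": -0.0009,"y": -0.032,"z": 0,"yaw": -0.0653,"jaw": 0},{"x": -0.0009,"y": -0.032,"z": 0,"yaw": -0.0653,"jaw": 0},{"x": -0.0009,"y": -0.032,"z": 0,"yaw": -0.0653,"jaw": 0},{"x": -0.0009,"y": -0.032,"z": 0,"yaw": -0.0653,"jaw": 0},{"x": -0.0009,"y": -0.032,"z": 0,"yaw": -0.0653,"jaw": 0},{"x": -0.0009,"y": -0.032,"z": 0,"yaw": -0.0653,"jaw": 0},{"x": -0.0009,"y": -0.032,"z": 0,"yaw": -0.0653,"jaw": 0},{"x": -0.0009,"y": -0.032,"z": 0,"yaw": -0.0653,"jaw": 0},{"x": -0.0009,"y": -0.032,"z": 0,"yaw": -0.0653,"jaw": 0},{"x": -0.0009,"y": -0.032,"z": 0,"yaw": -0.0653,"jaw": 0},{"x": -0.0009,"y": -0.032,"z": 0,"yaw": -0.0653,"jaw": 0}])

```text
time_s: 1.1
ee_pos: [451.9, -287.9, 241.8]
tcp_rot: [[0.884, -0.468, -0.001], [-0.468, -0.884, 0.001], [-0.001, -0.0, -1.0]]
contact_force: [0.2, 0.1, 0.4]
gripper_width: 85.4
```

Emit:
drive_tool(series=[{"x": -0.0009,"y": -0.032,"z": 0,"yaw": -0.0653,"jaw": 0},{"x": -0.0009,"y": -0.032,"z": 0,"yaw": -0.0653,"jaw": 0},{"x": -0.0009,"y": -0.032,"z": 0,"yaw": -0.0653,"jaw": 0},{"x": -0.0009,"y": -0.032,"z": 0,"yaw": -0.0653,"jaw": 0},{"x": -0.0009,"y": -0.032,"z": 0,"yaw": -0.0653,"jaw": 0},{"x": -0.0009,"y": -0.032,"z": 0,"yaw": -0.0653,"jaw": 0},{"x": -0.0009,"y": -0.032,"z": 0,"yaw": -0.0653,"jaw": 0},{"x": -0.0009,"y": -0.032,"z": 0,"yaw": -0.0653,"jaw": 0},{"x": -0.0009,"y": -0.032,"z": 0,"yaw": -0.0653,"jaw": 0},{"x": -0.0009,"y": -0.032,"z": 0,"yaw": -0.0653,"jaw": 0},{"x": -0.0009,"y": -0.032,"z": 0,"yaw": -0.0653,"jaw": 0},{"x": -0.0009,"y": -0.032,"z": 0,"yaw": -0.0653,"jaw": 0}])

```text
time_s: 2.1
ee_pos: [489.2, 84.7, 241.9]
tcp_rot: [[0.956, 0.292, -0.001], [0.292, -0.956, 0.0], [-0.001, -0.0, -1.0]]
contact_force: [0.8, 0.2, -0.2]
gripper_width: 85.6
```

```bash
python3 -c "
from h import *
plan([489.5,83.2,60],16.8,8)"
```

```text
t=2.10 pos=[489.2  84.7 241.9] head=16.99 F=[ 0.8  0.2 -0.2] w=85.6 | 8 rows x=-0.00001 y=0.00020 z=0.02274 yaw=0.00041
```

Emit:
drive_tool(series=[{"x": 0,"y": 0.0004,"z": 0.02,"yaw": 0.0006,"jaw": 0},{"x": 0,"y": 0.0004,"z": 0.025,"yaw": 0.0006,"jaw": 0},{"x": 0,"y": 0.0004,"z": 0.03,"yaw": 0.0006,"jaw": 0},{"x": 0,"y": 0.0004,"z": 0.03,"yaw": 0.0006,"jaw": 0},{"x": 0,"y": 0,"z": 0.03,"yaw": 0.0006,"jaw": 0},{"x": 0,"y": 0,"z": 0.025,"yaw": 0,"jaw": 0},{"x": 0,"y": 0,"z": 0.02,"yaw": 0,"jaw": 0},{"x": 0,"y": 0,"z": 0.015,"yaw": 0,"jaw": 0},{"x": 0,"y": 0,"z": 0.009,"yaw": 0,"jaw": 0},{"x": 0,"y": 0,"z": 0,"yaw": 0,"jaw": 0},{"x": 0,"y": 0,"z": 0,"yaw": 0,"jaw": 0.5},{"x": 0,"y": 0,"z": 0,"yaw": 0,"jaw": 0.5}])

```text
time_s: 3.1
ee_pos: [490.6, 81.6, 39.1]
tcp_rot: [[0.958, 0.286, 0.001], [0.286, -0.958, -0.0], [0.001, 0.0, -1.0]]
contact_force: [-0.0, -0.6, -0.4]
gripper_width: 63.9
```

```bash
python3 -c "
from h import *
plan([489.5,83.2,37.5],16.8,8)
for n in('top','side'): cv2.imwrite(f'pics/{n}1.png',get_image(n)[:,:,::-1])
a=cv2.resize(cv2.imread('pics/top1.png')[215:315,320:440],None,fx=4,fy=4)
b=cv2.resize(cv2.imread('pics/side1.png')[200:290,220:310],None,fx=3.2,fy=3.2)
o=np.zeros((400,780,3),np.uint8);o[:,:480]=a;o[:288,485:773]=b;cv2.imwrite('pics/c2.png',o)
"
```

```text
t=3.10 pos=[490.6  81.6  39.1] head=16.63 F=[-0.  -0.6 -0.4] w=63.9 | 8 rows x=-0.00008 y=-0.00023 z=0.00020 yaw=-0.00037
```

View pics/c2.png

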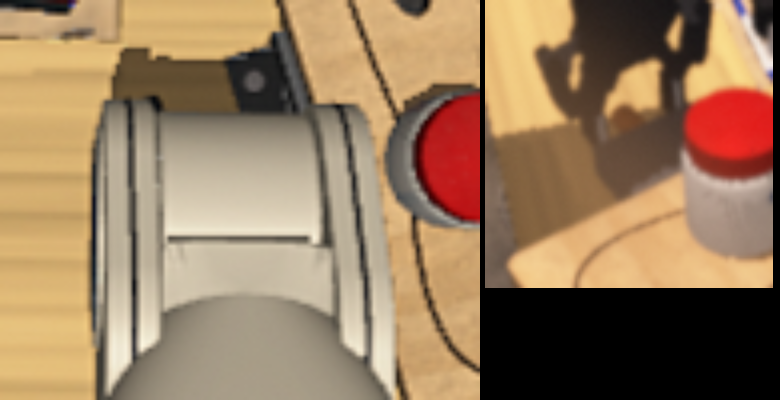

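The side crop shows the fingers straddling the handle end, clear of the guide. Now I'll close the jaws.

Emit:
drive_tool(series=[{"x": -0.0005,"y": -0.0015,"z": 0.001,"yaw": -0.003,"jaw": 1},{"x": 0,"y": 0,"z": 0,"yaw": 0,"jaw": 1},{"x": 0,"y": 0,"z": 0,"yaw": 0,"jaw": 1},{"x": 0,"y": 0,"z": 0,"yaw": 0,"jaw": 1},{"x": 0,"y": 0,"z": 0,"yaw": 0,"jaw": 1},{"x": 0,"y": 0,"z": 0,"yaw": 0,"jaw": 1},{"x": 0,"y": 0,"z": 0,"yaw": 0,"jaw": 1},{"x": 0,"y": 0,"z": 0,"yaw": 0,"jaw": 1}])

```text
time_s: 3.87
ee_pos: [489.2, 83.1, 37.9]
tcp_rot: [[0.957, 0.289, 0.001], [0.289, -0.957, 0.0], [0.001, 0.0, -1.0]]
contact_force: [-2.6, 0.5, 5.7]
gripper_width: 17.4
```

Emit:
drive_tool(series=[{"x": 0,"y": 0,"z": 0,"yaw": 0,"jaw": 1},{"x": 0,"y": 0,"z": 0,"yaw": 0,"jaw": 1}])

```text
time_s: 4.03
ee_pos: [489.2, 83.1, 37.9]
tcp_rot: [[0.957, 0.289, 0.001], [0.289, -0.957, 0.0], [0.001, -0.0, -1.0]]
contact_force: [-2.0, 2.0, 5.8]
gripper_width: 17.6
```

```bash
python3 -c "
from h import *
plan([431.1,275.4,37.9],16.8,8); s=get_state();print(s['ft_torque'],s['tcp_rot'])
cv2.imwrite('pics/side3.png',cv2.resize(get_image('side')[200:290,220:330],None,fx=5,fy=5)[:,:,::-1])
"
```

```text
t=4.03 pos=[489.2  83.1  37.9] head=16.80 F=[-2.   2.   5.8] w=17.6 | 8 rows x=-0.00000 y=-0.02512 z=0.00000 yaw=0.00000
[ 0.09461648  0.41864266 -0.06643356] [[ 9.57313964e-01  2.89049396e-01  6.48507858e-04]
 [ 2.89049308e-01 -9.57314183e-01  2.27157877e-04]
 [ 6.86485618e-04 -3.00106596e-05 -9.99999764e-01]]
```

View pics/side3.png

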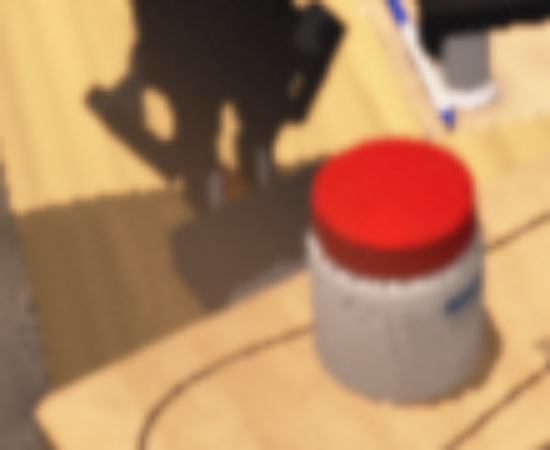

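Emit:
drive_tool(series=[{"x": 0,"y": -0.001,"z": 0,"yaw": 0,"jaw": 1},{"x": 0,"y": -0.002,"z": 0,"yaw": 0,"jaw": 1},{"x": 0,"y": -0.003,"z": 0,"yaw": 0,"jaw": 1},{"x": 0,"y": -0.003,"z": 0,"yaw": 0,"jaw": 1},{"x": 0,"y": -0.003,"z": 0,"yaw": 0,"jaw": 1},{"x": 0,"y": -0.003,"z": 0,"yaw": 0,"jaw": 1},{"x": 0,"y": -0.003,"z": 0,"yaw": 0,"jaw": 1},{"x": 0,"y": -0.004,"z": 0,"yaw": 0,"jaw": 1},{"x": 0,"y": -0.004,"z": 0,"yaw": 0,"jaw": 1},{"x": 0,"y": -0.005,"z": 0,"yaw": 0,"jaw": 1},{"x": 0,"y": -0.005,"z": 0,"yaw": 0,"jaw": 1},{"x": 0,"y": -0.005,"z": 0,"yaw": 0,"jaw": 1}])

```text
time_s: 5.08
ee_pos: [478.9, 119.9, 37.9]
tcp_rot: [[0.958, 0.287, 0.003], [0.287, -0.958, -0.006], [0.001, 0.006, -1.0]]
contact_force: [5.6, -16.3, 1.0]
gripper_width: 17.5
```

```bash
python3 -c "
from h import *
plan([427.0,289,37.9],16.8,8); s=get_state();print(s['ft_torque'])
cv2.imwrite('pics/top4.png',cv2.resize(get_image('top')[165:335,290:500],None,fx=3,fy=3)[:,:,::-1])
"
```

```text
t=5.08 pos=[478.9 119.9  37.9] head=16.69 F=[  5.6 -16.3   1. ] w=17.5 | 8 rows x=-0.00013 y=-0.02211 z=-0.00013 yaw=-0.00025
[-3.17180096 -0.87129306 -0.02722124]
```

View pics/top4.png

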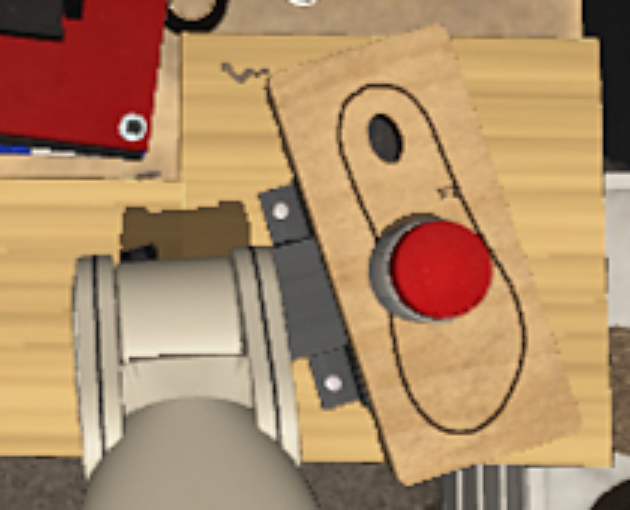

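The stack is standing and upright, the pull is about 17 N, and the arm is tracking along the guide. I'll keep drawing.

Emit:
drive_tool(series=[{"x": 0,"y": -0.005,"z": 0,"yaw": 0,"jaw": 1},{"x": 0,"y": -0.006,"z": 0,"yaw": 0,"jaw": 1},{"x": 0,"y": -0.006,"z": 0,"yaw": 0,"jaw": 1},{"x": 0,"y": -0.006,"z": 0,"yaw": 0,"jaw": 1},{"x": 0,"y": -0.006,"z": 0,"yaw": 0,"jaw": 1},{"x": 0,"y": -0.006,"z": 0,"yaw": 0,"jaw": 1},{"x": 0,"y": -0.006,"z": 0,"yaw": 0,"jaw": 1},{"x": 0,"y": -0.006,"z": 0,"yaw": 0,"jaw": 1},{"x": 0,"y": -0.006,"z": 0,"yaw": 0,"jaw": 1},{"x": 0,"y": -0.006,"z": 0,"yaw": 0,"jaw": 1},{"x": 0,"y": -0.006,"z": 0,"yaw": 0,"jaw": 1},{"x": 0,"y": -0.006,"z": 0,"yaw": 0,"jaw": 1}])

```text
time_s: 6.13
ee_pos: [457.6, 189.7, 37.9]
tcp_rot: [[0.958, 0.288, 0.002], [0.288, -0.958, -0.002], [0.001, 0.002, -1.0]]
contact_force: [1.5, -5.1, 4.2]
gripper_width: 17.7
```

```bash
python3 -c "
from h import *
plan([427.0,289,37.9],16.8,12); s=get_state();print(s['ft_torque'])"
```

```text
t=6.13 pos=[457.6 189.7  37.9] head=16.76 F=[ 1.5 -5.1  4.2] w=17.7 | 12 rows x=-0.00005 y=-0.00866 z=-0.00002 yaw=-0.00006
[-1.07251788 -0.37458739  0.01938402]
```

Emit:
drive_tool(series=[{"x": 0,"y": -0.007,"z": 0,"yaw": 0,"jaw": 1},{"x": 0,"y": -0.008,"z": 0,"yaw": 0,"jaw": 1},{"x": 0,"y": -0.009,"z": 0,"yaw": 0,"jaw": 1},{"x": 0,"y": -0.01,"z": 0,"yaw": 0,"jaw": 1},{"x": 0,"y": -0.011,"z": 0,"yaw": 0,"jaw": 1},{"x": 0,"y": -0.011,"z": 0,"yaw": 0,"jaw": 1},{"x": 0,"y": -0.011,"z": 0,"yaw": 0,"jaw": 1},{"x": 0,"y": -0.011,"z": 0,"yaw": 0,"jaw": 1},{"x": 0,"y": -0.01,"z": 0,"yaw": 0,"jaw": 1},{"x": 0,"y": -0.008,"z": 0,"yaw": 0,"jaw": 1},{"x": 0,"y": -0.005,"z": 0,"yaw": 0,"jaw": 1},{"x": 0,"y": 0,"z": 0,"yaw": 0,"jaw": 1}])

```text
time_s: 7.13
ee_pos: [427.6, 288.1, 37.9]
tcp_rot: [[0.957, 0.29, 0.001], [0.29, -0.957, 0.001], [0.001, -0.001, -1.0]]
contact_force: [-1.2, 0.9, 6.3]
gripper_width: 17.8
```

```bash
python3 -c "
from h import *
plan([427.0,289,37.9],16.8,12); s=get_state();print(s['ft_torque'])
cv2.imwrite('pics/top5.png',get_image('top')[:,:,::-1])
cv2.imwrite('pics/top5c.png',cv2.resize(cv2.imread('pics/top5.png')[200:335,200:460],None,fx=3,fy=3))
cv2.imwrite('pics/side5.png',get_image('side')[:,:,::-1])"
```

```text
t=7.13 pos=[427.6 288.1  37.9] head=16.86 F=[-1.2  0.9  6.3] w=17.8 | 12 rows x=-0.00002 y=-0.00008 z=0.00000 yaw=0.00008
[ 0.26589347  0.07531855 -0.0340004 ]
```

View pics/top5c.png

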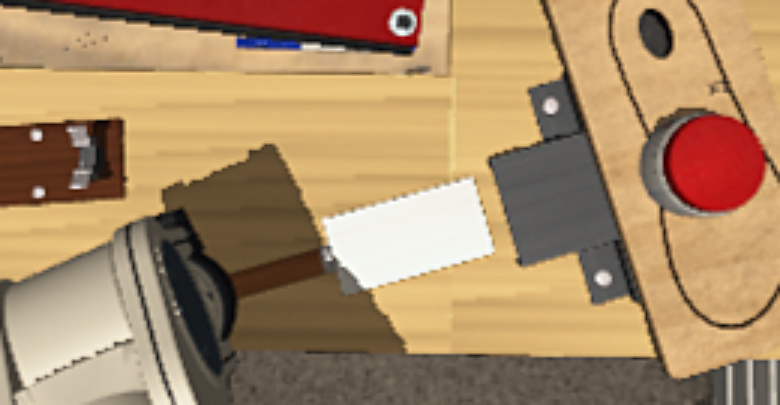

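The blade is fully out with a clear gap to the guide mouth, and the jar and form are standing. Next I'll measure the lifter and regrasp at mid-handle.

```bash
python3 -c "
from h import *
np.set_printoptions(precision=1,suppress=True)
A=lambda u:np.array(u)/3+[200,200]-.33
c=back(A([(473,180),(494,253),(352,291),(323,220)]),29);print(c,[np.linalg.norm(c[i]-c[i-1]) for i in range(4)])
tip=(c[0]+c[1])/2;root=(c[2]+c[3])/2;d=tip-root;print(tip,root,np.degrees(np.arctan2(d[1],d[0])))
hd=back(A([(240,284),(318,262)]),40);d2=hd[1]-hd[0];print(hd,np.degrees(np.arctan2(d2[1],d2[0])))
u=np.array([.289,-.957,0]);print('mid from tip',tip-180*u,'root',root-60*u)
print('board edge',back(A([(300,350),(100,350)]),24))"
```

```text
[[518.7  85.8  29. ]
 [463.7  69.4  29. ]
 [433.4 177.1  29. ]
 [486.4 200.3  29. ]] [np.float64(119.01833015497907), np.float64(57.38260262716139), np.float64(111.90863159147192), np.float64(57.876627878234345)]
[491.2  77.6  29. ] [459.9 188.7  29. ] -74.25256901497792
[[437.8 261.4  40. ]
 [455.1 202.9  40. ]] -73.46808401183876
mid from tip [439.2 249.9  29. ] root [442.5 246.1  29. ]
board edge [[388.3 215.9  24. ]
 [385.6 368.2  24. ]]
```

Emit:
drive_tool(series=[{"x": 0,"y": 0,"z": 0,"yaw": 0,"jaw": 0.4},{"x": 0,"y": 0,"z": 0,"yaw": 0,"jaw": 0.4},{"x": 0,"y": 0,"z": 0,"yaw": 0,"jaw": 0.4},{"x": 0,"y": 0,"z": 0,"yaw": 0,"jaw": 0.4}])

```text
time_s: 7.57
ee_pos: [427.4, 286.8, 37.1]
tcp_rot: [[0.957, 0.289, -0.001], [0.289, -0.957, -0.0], [-0.001, -0.0, -1.0]]
contact_force: [-0.6, 0.3, 0.4]
gripper_width: 51.0
```

Emit:
drive_tool(series=[{"x": 0,"y": 0.008,"z": 0,"yaw": 0,"jaw": 0.4},{"x": 0,"y": 0.01,"z": 0,"yaw": 0,"jaw": 0.4},{"x": 0,"y": 0.01,"z": 0,"yaw": 0,"jaw": 0.4},{"x": 0,"y": 0.009,"z": 0,"yaw": 0,"jaw": 0.4},{"x": 0,"y": 0.0045,"z": 0,"yaw": 0,"jaw": 0.4},{"x": 0,"y": 0,"z": 0,"yaw": 0,"jaw": 0.4},{"x": 0,"y": 0,"z": 0,"yaw": 0,"jaw": 1},{"x": 0,"y": 0,"z": 0,"yaw": 0,"jaw": 1},{"x": 0,"y": 0,"z": 0,"yaw": 0,"jaw": 1},{"x": 0,"y": 0,"z": 0,"yaw": 0,"jaw": 1},{"x": 0,"y": 0,"z": 0,"yaw": 0,"jaw": 1},{"x": 0,"y": 0,"z": 0,"yaw": 0,"jaw": 1}])

```text
time_s: 8.57
ee_pos: [439.6, 247.3, 37.6]
tcp_rot: [[0.957, 0.289, 0.0], [0.289, -0.957, 0.0], [0.0, 0.0, -1.0]]
contact_force: [-1.3, -1.4, 5.7]
gripper_width: 17.8
```

Emit:
drive_tool(series=[{"x": 0,"y": 0,"z": -0.006,"yaw": 0,"jaw": 1},{"x": 0,"y": 0,"z": -0.012,"yaw": 0,"jaw": 1},{"x": 0,"y": 0,"z": -0.018,"yaw": 0,"jaw": 1},{"x": 0,"y": 0,"z": -0.02,"yaw": 0,"jaw": 1},{"x": 0,"y": 0,"z": -0.02,"yaw": 0,"jaw": 1},{"x": 0,"y": 0,"z": -0.018,"yaw": 0,"jaw": 1},{"x": 0,"y": 0,"z": -0.012,"yaw": 0,"jaw": 1},{"x": 0,"y": 0,"z": 0,"yaw": 0,"jaw": 1}])

```text
time_s: 9.23
ee_pos: [440.5, 247.7, 145.7]
tcp_rot: [[0.957, 0.289, 0.004], [0.289, -0.957, 0.002], [0.004, -0.0, -1.0]]
contact_force: [0.1, -0.1, -1.2]
gripper_width: 17.8
```

```bash
python3 -c "
from h import *
plan([526,419.5,142],4.7,12)"
```

```text
t=9.23 pos=[440.5 247.7 145.7] head=16.82 F=[ 0.1 -0.1 -1.2] w=17.8 | 12 rows x=0.00980 y=-0.01267 z=0.00036 yaw=0.01763
```

Emit:
drive_tool(series=[{"x": 0.0098,"y": -0.0127,"z": 0,"yaw": 0.0176,"jaw": 1},{"x": 0.0098,"y": -0.0127,"z": 0,"yaw": 0.0176,"jaw": 1},{"x": 0.0098,"y": -0.0127,"z": 0,"yaw": 0.0176,"jaw": 1},{"x": 0.0098,"y": -0.0127,"z": 0,"yaw": 0.0176,"jaw": 1},{"x": 0.0098,"y": -0.0127,"z": 0,"yaw": 0.0176,"jaw": 1},{"x": 0.0098,"y": -0.0127,"z": 0,"yaw": 0.0176,"jaw": 1},{"x": 0.0098,"y": -0.0127,"z": 0,"yaw": 0.0176,"jaw": 1},{"x": 0.0098,"y": -0.0127,"z": 0,"yaw": 0.0176,"jaw": 1},{"x": 0.0098,"y": -0.0127,"z": 0,"yaw": 0.0176,"jaw": 1},{"x": 0.0098,"y": -0.0127,"z": 0,"yaw": 0.0176,"jaw": 1},{"x": 0.0098,"y": -0.0127,"z": 0,"yaw": 0.0176,"jaw": 1},{"x": 0.0098,"y": -0.0127,"z": 0,"yaw": 0.0176,"jaw": 1}])

```text
time_s: 10.23
ee_pos: [524.8, 419.9, 141.8]
tcp_rot: [[0.997, 0.081, -0.002], [0.081, -0.997, -0.001], [-0.002, 0.001, -1.0]]
contact_force: [-0.3, -0.4, -1.0]
gripper_width: 17.8
```

Emit:
drive_tool(series=[{"x": 0,"y": 0,"z": 0,"yaw": 0,"jaw": 1},{"x": 0,"y": 0,"z": 0,"yaw": 0,"jaw": 1}])

```text
time_s: 10.4
ee_pos: [524.6, 419.5, 141.5]
tcp_rot: [[0.997, 0.083, -0.002], [0.083, -0.997, -0.001], [-0.002, 0.001, -1.0]]
contact_force: [-1.0, -0.6, -1.7]
gripper_width: 17.9
```

```bash
python3 -c "
from h import *
plan([526,419.5,118],4.7,4)
t=get_image('top')[:,:,::-1];s=get_image('side')[:,:,::-1];cv2.imwrite('pics/top6.png',t);cv2.imwrite('pics/side6.png',s)
o=np.zeros((440,800,3),np.uint8);a=cv2.resize(t[215:305,175:335],None,fx=2.5,fy=2.5);o[:225,:400]=a
print(proj([[526,419,74],[526,350,120]],'side'))
b=cv2.resize(s[110:220,200:300],None,fx=4,fy=4);o[:,400:]=b
cv2.imwrite('pics/c6.png',o)"
```

```text
t=10.40 pos=[524.6 419.5 141.5] head=4.76 F=[-1.  -0.6 -1.7] w=17.9 | 4 rows x=0.00036 y=0.00002 z=0.00587 yaw=0.00027
[[251.97481534 156.04968729]
 [255.22123999 153.92742819]]
```

View pics/c6.png

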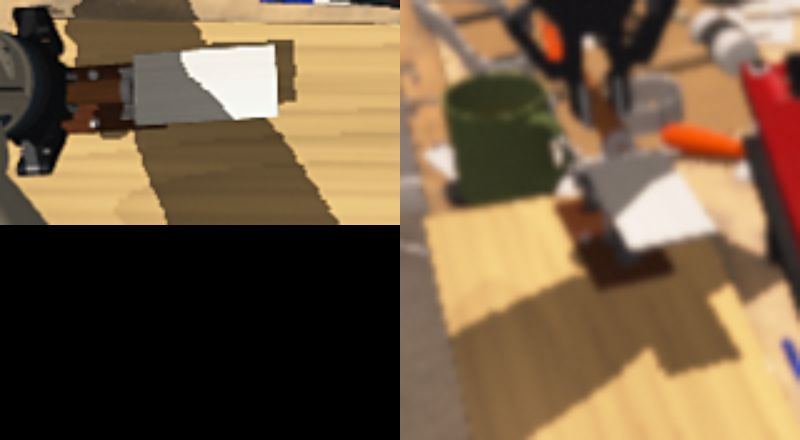

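```bash
python3 -c "
from h import *
np.set_printoptions(precision=1,suppress=True)
T=np.array([(133,55),(135,126),(275,45),(278,117)])/2.5+[175,215]-.3
c=back(T,133);print(c);r=c[:2].mean(0);t=c[2:].mean(0);d=t-r;print(r,t,np.linalg.norm(d),np.linalg.norm(c[2]-c[3]),np.degrees(np.arctan2(d[1],d[0])))
S=np.array([(718,235),(625,250)])/4+[100,110]-.4
p=np.array([524.6,419.5]);u=np.array([.083,-.997]);n=np.array([.997,.083])
for z in(123,133,143):
  X=np.array([[*(p+180*u+30*n),z],[*(p+180*u-30*n),z]]);print(z,proj(X,'side').ravel(),proj(X).ravel())
print(S.ravel(),T[2:].ravel())"
```

```text
[[560.3 364.  133. ]
 [501.2 359.7 133. ]
 [570.6 244.8 133. ]
 [510.7 240.6 133. ]]
[530.8 361.8 133. ] [540.7 242.7 133. ] 119.5172595580894 60.11282072976632 -85.26157914849301
123 [279.1 169.6 257.7 174.4] [286.2 233.6 287.8 262.1]
133 [278.9 166.5 257.4 171.2] [285.8 233.3 287.4 262. ]
143 [278.7 163.3 257.1 168. ] [285.3 232.9 286.9 262. ]
[279.1 168.3 255.8 172.1] [284.7 232.7 285.9 261.5]
```

Level and aligned within about 2 mm. Now descending to just above the lips.

Emit:
drive_tool(series=[{"x": 0.0003,"y": 0.001,"z": 0.005,"yaw": 0,"jaw": 1},{"x": 0,"y": 0.001,"z": 0.008,"yaw": 0,"jaw": 1},{"x": 0,"y": 0,"z": 0.008,"yaw": 0,"jaw": 1},{"x": 0,"y": 0,"z": 0.007,"yaw": 0,"jaw": 1},{"x": 0,"y": 0,"z": 0.006,"yaw": 0,"jaw": 1},{"x": 0,"y": 0,"z": 0.005,"yaw": 0,"jaw": 1},{"x": 0,"y": 0,"z": 0.003,"yaw": 0,"jaw": 1},{"x": 0,"y": 0,"z": 0,"yaw": 0,"jaw": 1},{"x": 0,"y": 0,"z": 0,"yaw": 0,"jaw": 1}])

```text
time_s: 11.25
ee_pos: [525.5, 417.3, 101.2]
tcp_rot: [[0.997, 0.082, -0.0], [0.082, -0.997, -0.0], [-0.0, 0.0, -1.0]]
contact_force: [-0.1, 0.2, -0.9]
gripper_width: 17.7
```

Emit:
drive_tool(series=[{"x": 0,"y": 0,"z": 0.002,"yaw": 0,"jaw": 1},{"x": 0,"y": 0,"z": 0.002,"yaw": 0,"jaw": 1},{"x": 0,"y": 0,"z": 0.002,"yaw": 0,"jaw": 1},{"x": 0,"y": 0,"z": 0.002,"yaw": 0,"jaw": 1},{"x": 0,"y": 0,"z": 0.001,"yaw": 0,"jaw": 1},{"x": 0,"y": 0,"z": 0.001,"yaw": 0,"jaw": 1}])

```text
time_s: 11.75
ee_pos: [525.2, 417.5, 92.7]
tcp_rot: [[0.997, 0.082, 0.001], [0.082, -0.997, 0.001], [0.001, -0.001, -1.0]]
contact_force: [-6.8, -1.8, 12.4]
gripper_width: 18.0
```

```bash
python3 -c "
from h import *
plan([525.5,417.3,78],4.7,6);print(get_state()['ft_torque'])"
```

```text
t=11.75 pos=[525.2 417.5  92.7] head=4.72 F=[-6.8 -1.8 12.4] w=18.0 | 6 rows x=0.00004 y=0.00004 z=0.00244 yaw=0.00005
[-0.17157113  1.32868444 -0.04594114]
```

Emit:
drive_tool(series=[{"x": -0.0015,"y": 0,"z": 0,"yaw": 0,"jaw": 1},{"x": 0,"y": 0,"z": 0.001,"yaw": 0,"jaw": 1},{"x": 0,"y": 0,"z": 0.002,"yaw": 0,"jaw": 1},{"x": 0,"y": 0,"z": 0.002,"yaw": 0,"jaw": 1},{"x": 0,"y": 0,"z": 0.001,"yaw": 0,"jaw": 1},{"x": 0,"y": 0,"z": 0,"yaw": 0,"jaw": 1}])

```text
time_s: 12.25
ee_pos: [524.2, 417.7, 86.9]
tcp_rot: [[0.997, 0.082, 0.002], [0.082, -0.997, 0.002], [0.002, -0.002, -1.0]]
contact_force: [-4.0, -0.5, 11.1]
gripper_width: 17.4
```

```bash
python3 -c "
from h import *
plan([525.5,417.3,78],4.7,6);print(get_state()['ft_torque'])"
```

```text
t=12.25 pos=[524.2 417.7  86.9] head=4.72 F=[-4.  -0.5 11.1] w=17.4 | 6 rows x=0.00020 y=0.00009 z=0.00149 yaw=0.00005
[0.12437866 0.72046355 0.00815952]
```

Emit:
drive_tool(series=[{"x": -0.001,"y": 0,"z": 0.001,"yaw": 0,"jaw": 1},{"x": 0,"y": 0,"z": 0.002,"yaw": 0,"jaw": 1},{"x": 0,"y": 0,"z": 0.002,"yaw": 0,"jaw": 1},{"x": 0,"y": 0,"z": 0.002,"yaw": 0,"jaw": 1},{"x": 0,"y": 0,"z": 0.001,"yaw": 0,"jaw": 1},{"x": 0,"y": 0,"z": 0,"yaw": 0,"jaw": 1}])

```text
time_s: 12.75
ee_pos: [523.2, 417.0, 77.5]
tcp_rot: [[0.997, 0.082, 0.001], [0.082, -0.997, 0.0], [0.001, -0.0, -1.0]]
contact_force: [-0.3, 0.1, 4.1]
gripper_width: 17.6
```

```bash
python3 -c "
from h import *
plan([525.5,417.3,78],4.7,6);print(get_state()['ft_torque'])"
```

```text
t=12.75 pos=[523.2 417.   77.5] head=4.69 F=[-0.3  0.1  4.1] w=17.6 | 6 rows x=0.00038 y=-0.00001 z=-0.00008 yaw=-0.00002
[ 0.0544903   0.03206948 -0.0225563 ]
```

Emit:
drive_tool(series=[{"x": 0,"y": 0,"z": 0.001,"yaw": 0,"jaw": 1},{"x": 0,"y": 0,"z": 0.001,"yaw": 0,"jaw": 1},{"x": 0,"y": 0,"z": 0.001,"yaw": 0,"jaw": 1},{"x": 0,"y": 0,"z": 0,"yaw": 0,"jaw": 1}])

```text
time_s: 13.08
ee_pos: [523.3, 417.1, 77.3]
tcp_rot: [[0.997, 0.082, 0.003], [0.082, -0.997, 0.001], [0.003, -0.001, -1.0]]
contact_force: [-6.8, -5.2, 24.2]
gripper_width: 17.7
```

```bash
python3 -c "
from h import *
plan([525.5,417.3,78],4.7,6);print(get_state()['ft_torque'])"
```

```text
t=13.08 pos=[523.3 417.1  77.3] head=4.70 F=[-6.8 -5.2 24.2] w=17.7 | 6 rows x=0.00037 y=-0.00000 z=-0.00012 yaw=-0.00001
[-9.38003779e-01  1.40668558e+00 -1.22521914e-03]
```

Hard stop at the seat height (24 N at 77.3). I'll unload, open and back off.

Emit:
drive_tool(series=[{"x": 0,"y": 0,"z": -0.0025,"yaw": 0,"jaw": 1},{"x": 0,"y": 0,"z": 0,"yaw": 0,"jaw": 0.4},{"x": 0,"y": 0,"z": 0,"yaw": 0,"jaw": 0.4},{"x": 0,"y": 0,"z": 0,"yaw": 0,"jaw": 0.4},{"x": 0,"y": 0,"z": 0,"yaw": 0,"jaw": 0.4},{"x": 0,"y": 0,"z": -0.008,"yaw": 0,"jaw": 0.4},{"x": 0,"y": 0,"z": -0.02,"yaw": 0,"jaw": 0.4},{"x": 0,"y": 0,"z": -0.03,"yaw": 0,"jaw": 0.4},{"x": 0,"y": 0,"z": -0.035,"yaw": 0,"jaw": 0.4},{"x": 0,"y": 0,"z": -0.035,"yaw": 0,"jaw": 0.4},{"x": 0,"y": 0,"z": -0.03,"yaw": 0,"jaw": 0.4},{"x": 0,"y": 0,"z": -0.02,"yaw": 0,"jaw": 0.4}])

```text
time_s: 14.08
ee_pos: [523.2, 417.2, 259.0]
tcp_rot: [[0.997, 0.082, 0.003], [0.082, -0.997, 0.002], [0.003, -0.002, -1.0]]
contact_force: [0.1, -0.0, 0.1]
gripper_width: 51.3
```

Emit:
drive_tool(series=[{"x": -0.03,"y": 0,"z": 0,"yaw": 0,"jaw": 0.4},{"x": -0.03,"y": 0,"z": 0,"yaw": 0,"jaw": 0.4},{"x": -0.03,"y": 0,"z": 0,"yaw": 0,"jaw": 0.4},{"x": -0.03,"y": 0,"z": 0,"yaw": 0,"jaw": 0.4},{"x": 0,"y": 0,"z": 0,"yaw": 0,"jaw": 0.4},{"x": 0,"y": 0,"z": 0,"yaw": 0,"jaw": 0.4}])

```text
time_s: 14.58
ee_pos: [402.1, 407.3, 256.1]
tcp_rot: [[0.997, 0.083, 0.001], [0.083, -0.997, 0.001], [0.001, -0.001, -1.0]]
contact_force: [0.2, -0.6, 0.4]
gripper_width: 51.1
```

```bash
python3 -c "
from h import *
print(get_state()['ee_pos'])
t=get_image('top')[:,:,::-1];s=get_image('side')[:,:,::-1]
o=np.zeros((600,800,3),np.uint8);o[:290]=cv2.resize(t[200:316,170:490],None,fx=2.5,fy=2.5)
o[295:595,:300]=cv2.resize(s[130:205,200:275],None,fx=4,fy=4)
o[295:595,310:710]=cv2.resize(s[210:345,210:390],(400,300))
cv2.imwrite('pics/c7.png',o)"
```

```text
[402.14311674 407.30819108 256.12793805]
```

View pics/c7.png

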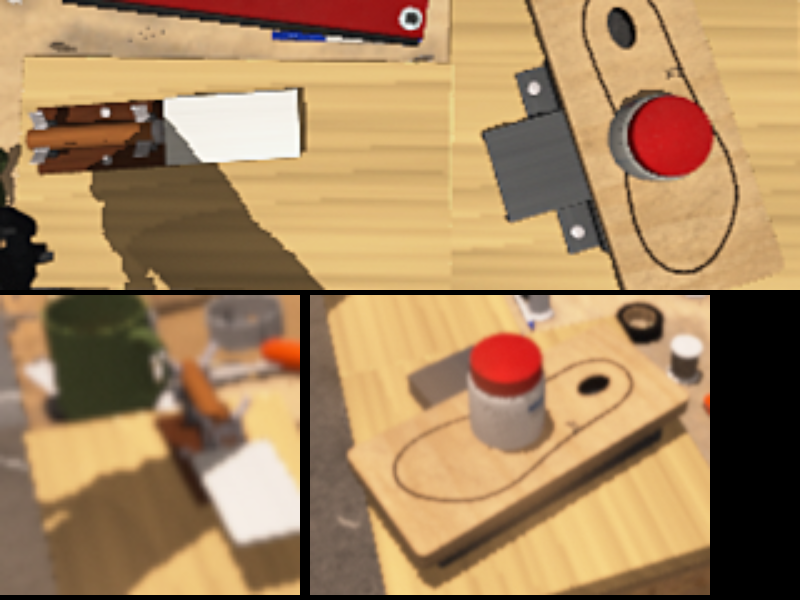

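The lifter lies in both clips, the stack stands by the fence, and nothing else looks disturbed. One numeric check that it is home, then I'll hand in.

```bash
python3 -c "
from h import *
np.set_printoptions(precision=1,suppress=True)
T=np.array([(164,98),(166,166),(298,90),(300,157)])/2.5+[170,200]-.3
c=back(T,69);r=c[:2].mean(0);t=c[2:].mean(0);d=t-r;L=np.linalg.norm(d);u=d/L
print('len',L,'w',np.linalg.norm(c[2]-c[3]),'ang',np.degrees(np.arctan2(d[1],d[0])),'mid',t-180*u)
p=np.array([523.3,417.1]);u=np.array([.082,-.997]);n=np.array([.997,.082])
for z in(59,69,79): print(z,proj([[*(p+180*u-30*n),z]],'side'))
print('seen',np.array([245,545-295])/4+[200,130]-.4)
print(get_state()['time_s'],job_done())"
```

```text
len 119.71468640035732 w 59.52207463956262 ang -85.44835629678771 mid [524.7 419.2  69. ]
59 [[259.3 194.4]]
69 [[259.  191.5]]
79 [[258.7 188.5]]
seen [260.9 192.1]
the job is handed in; nothing more can be done
14.6833 None
```

The job is done and handed in at about 14.7 s of the 51 s. I drew the lifter straight out through the guide with a pull of up to about 17 N. I then let it rest on the board, regrasped it at mid-handle and pressed it into both clips of the stand.

**Clips:** The resistance dropped from about 11 N to 4 N as the handle snapped in. It then met a firm stop (24 N) at the seat height I had worked out. After I let go, the last pictures show:
- The blade lies level at the height expected when home, within a few mm.
- The mid-handle is at (524.7, 419.2), and I had measured the stand's middle at about (526, 419.5).
- The heading is -85.4°, against -85.3° for the stand.

**Stack:** The jar and form stand upright against the fence. I saw no sign that the tape, spool or pen had moved, but the last pictures do not show the box cutter clearly, so I did not check it.

**Readings that disagreed:** The gripper read 17.5–18 mm on the 20 mm handle, though the grip held throughout. The clips sat about 2 mm nearer the robot (lower x) than I had measured. I corrected for that from the sideways force while pressing.

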